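# Check the brake of the tile turntable

### The arm

A 6-joint arm with a two-finger parallel gripper is mounted at the origin on the work surface. World frame = base frame: x ahead of the robot, y to its left, z up, the work surface at z = 0. Lengths are in mm, angles in rad, forces in N, time in s.
With the tool pointing down it reaches from about 375 to 900 mm from the base axis. Payload 3.1 kg.
Tool frame: the origin (TCP) lies at the very end of the fingers, on their centre line; the grasp point (between the pads) lies 19 mm behind it; z points along the fingers, y is the line along which they close (so a half turn about z gives the same grasp; the last joint's range is limited). The gripper opens to 87 mm and grips with 3 to 60 N. Pads are 19 mm wide; open, the fingers measure 117 mm over their backs; the gripper's body (75 mm by 190 mm) begins 51 mm behind the grasp point.
Start: joints at [0.976, 0.527, 1.433, -0, 1.181, -0.178], TCP at [252.981, 571.487, 188.048] pointing down, gripper open.
Joint ranges: [-3.08, 3.08], [-0.75, 2.2], [0.22, 2.44], [-1.43, 4.57], [0, 2.65], [-2.85, 2.85]. Speed limits (rad/s): [2.79, 2.79, 3.14, 3.14, 3.14, 3.14].

### API

Orientations are given as a 3x3 rotation matrix whose columns are the frame's x, y, z axes.
In Python, from station import get_obs, get_image, get_calibration, ticket gives the robot as it stands.
- The arm moves only by the shell command python3 -m crank 'ROWS' [OPENING] [FORCE]. ROWS is JSON, a list of rows, each a list of 4 numbers: the shift along the tool's x, y, z in cm, then the turn about the tool's z in degrees. A call has 1 to 20 rows; each row is the pose to reach, as a shift and turn from the pose commanded when the call began, along the tool's axes at that moment; what a row does not reach only later rows make up. A row lasts 1/10 s, in which the tool goes at most 50 mm and 8.59 degrees, less where a joint would pass 70% of its speed; a pose out of reach is approached as far as the arm can. A call with a gripper value outside its range is refused whole. OPENING is the opening, from 0 (shut) to 1 (fully open), set as the call begins (- or left out, the last holds). The fingers move at their own pace and stop on an object; FORCE is the grip in N (left out, the last holds). Time passes only in rows, so rows that repeat a pose let the fingers close. It gives the time, the measured TCP pose, the force, the opening and the grip force at its end, in the units of the state.
- get_obs(): the state, without advancing time (a new reading comes with each control period).
- get_image(name): name is "side" or "top" or "wrist"; returns the picture (400x640x3 uint8, red, green, blue); there is no depth.
- get_calibration(name): a dict with "fx", "fy", "cx", "cy" (pixels), "rvec" (rotation vector, rad) and "tvec" (3), from world to camera coordinates, as OpenCV has them. Camera axes: x right, y down, z forward; pixel columns grow to the right and rows downward; lengths in mm; the calibration is good to about 2 mm. The wrist camera is an equidistant fisheye: a pixel r from the principal point sees the ray r / f radians off the axis. A picture is of the moment at which its call begins: read the wrist's pose just before it. get_calibration takes no time and is no camera call; for the wrist camera it gives the pose at the moment of the call.
- ticket.sign_off(): hands the job in; it is judged then, once.
The state is a dict: "time": time; "q": joint angles; "joint_velocities": joint speeds; "tau": joint torques, N m; "eef_pos": TCP position; "eef_rot": TCP orientation; "ft_force": force on the tool from outside, world axes, zero at the start; "moment": the same for the moment, N m; "grip_width": finger opening in mm; "gripper_force": force on a finger pad.
Only numpy, scipy, OpenCV 4.12 (cv2) and the standard library are available. Lean on these libraries where they do the work, as an engineer would, in place of code of your own. Each camera call takes 0.05 s, during which the arm holds its last target. There are 200 camera calls.

### The job

Check the ratchet brake of the tile turntable: lift the brake lever, the long one with the rubber grip beside the turntable, up to its third and last notch and let go, so that the ratchet alone holds it. Then press the black release button on the block behind the lever's hinge right down and take your hand away, so that the lever drops back home. Leave the turntable, the other lever, the lamp switch and the things on the table alone.

Things in the scene. Friction and masses are not known exactly. Their poses are not given: they have to be found in the camera images.
- brake_unit: Grey brake unit beside a round 200 mm turntable. Origin: on the table under the lever's hinge (pin 75 mm up, along the unit's y). Axes: x from hinge to release button, y to the turntable (centre at x 20, y 165 mm; its tile's top 74 mm up), z up. The lever points to the unit's -x. Two thin cheeks at the hinge: 42 mm apart over all, 97 mm high, 13 mm either side of it in x.
- brake_grip (a point): Middle of the lever's rubber grip, a bar 24 mm in diameter, clear 25 mm either way along it; 150 mm from the hinge, at y = 0 of the unit. Home, the bar rises 0.10 rad above level. With the lever joint at q this point is at x = -150 cos(0.10 + q), z = 75 + 150 sin(0.10 + q) mm in the unit's frame.
- release_top (a point): Centre of the top of the round black release button, 28 mm in diameter, at x 64, y 0, z 86 mm of the unit, on a 46 by 44 mm grey block 70 mm high. It goes straight down 8 mm against a spring (2 N to start, 5 N at the bottom, up to 2 N more while the ratchet is loaded), frees the ratchet when 5 mm or more down, and returns by itself.
- brake_lever (a joint): Angle of the brake lever in rad: 0 home (down), grows as the grip is lifted, stop at 0.84. Its weight and a weak spring (about 2 N at the grip) return it home. The ratchet lets it rise and holds it from falling at 0.22, 0.44 and 0.66 (first to third notch): let go between 0.68 and 0.84 it drops to 0.66 and stays.

How it is judged:
By the outcome, as a careful person would: the job done as asked, in the order asked, and still so for the second after the job is handed in, with the robot touching nothing.
It also fails if it takes over 51 s, if anything falls off the work surface, if the arm or the gripper's body presses on something with over 40 N, if the wrist force passes 120 N, or if a joint passes its speed limit or range.

## Working session

There is one attempt and no reset: what is moved stays moved. The work goes in short steps, Python scripts to look and compute and a shell command to move; the robot and the scene stay as the last step left them, time stands still between calls to the robot, and variables do not carry over. Pictures are saved under pics/ and viewed, at most 10 in all, crops included, and the job is handed in when it is done.

```bash
mkdir -p pics; python3 - <<'E'
from station import *
import cv2
o=get_obs();print(o['time'],o['eef_pos'],o['eef_rot'])
for n in("side","top"):
    im=get_image(n);cv2.imwrite(f'pics/{n}0.png',im[:,:,::-1]);print(n,get_calibration(n))
E
```

```text
0.0 [252.53220548 570.84078563 187.08178324] [[-9.14390771e-01  4.04830869e-01 -1.21899569e-03]
 [ 4.04832503e-01  9.14389174e-01 -1.75602840e-03]
 [ 4.03741960e-04 -2.09918523e-03 -9.99997715e-01]]
side {'fx': 428.4448239806765, 'fy': 428.4448239806765, 'cx': 312.7108505978528, 'cy': 198.7758924636206, 'rvec': array([ 2.27693332, -0.45618132,  0.20584125]), 'tvec': array([-514.40274185,  198.24633579,  542.82257122])}
top {'fx': 380.08926787947695, 'fy': 380.08926787947695, 'cx': 316.7882794497711, 'cy': 193.3476081286649, 'rvec': array([ 2.18118834, -2.20079069,  0.13037063]), 'tvec': array([  8.37612766, 568.17217091, 675.7405281 ])}
```

View pics/top0.png

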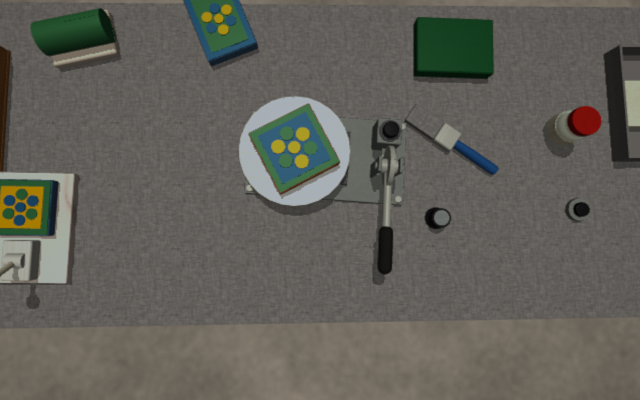

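View pics/side0.png

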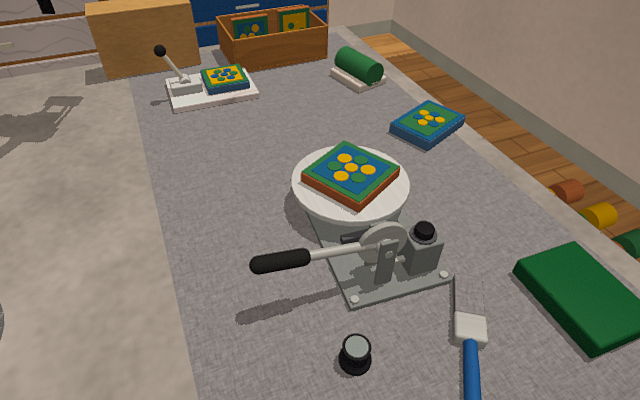

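The top view shows the button at (391,129), the grip centred near (386,250) and the turntable at (295,152). In the side view the button is at (425,230) and the grip at (281,261). I'll fit the unit's pose to these points.

```bash
cat > h.py <<'E'
import numpy as np,cv2
from station import *
def P(n,p):
    c=get_calibration(n);K=np.array([[c['fx'],0,c['cx']],[0,c['fy'],c['cy']],[0,0,1]])
    return cv2.projectPoints(np.float64(p).reshape(-1,3),c['rvec'],c['tvec'],K,None)[0].reshape(-1,2)
def U(v,p):
    c,s=np.cos(v[2]),np.sin(v[2]);return np.array([[c,-s,0],[s,c,0],[0,0,1]])@np.array(p,float)+[v[0],v[1],0]
def grip(q,r=150):return [-r*np.cos(.1+q),0,75+r*np.sin(.1+q)]
E
python3 - <<'E'
from h import *
from scipy.optimize import least_squares
pts=[[64,0,86],grip(0)]
t=np.array([[391,129],[386,250]]);s=np.array([[425,230.],[281,261]])
f=lambda v:np.r_[(P('top',[U(v,p) for p in pts])-t).ravel(),(P('side',[U(v,p) for p in pts])-s).ravel()]
best=min((least_squares(f,[500,300,a]) for a in(0,1.5,3,-1.5)),key=lambda r:r.cost)
v=best.x;print(v,best.fun.round(1))
print('turntable',P('top',[U(v,[20,165,74])]),P('side',[U(v,[20,165,74])]))
np.save('v.npy',v)
for n,p in [('btn',pts[0]),('g0',pts[1]),('g.75',grip(.75)),('hinge',[0,0,75])]:print(n,U(v,p),np.hypot(*U(v,p)[:2]))
c=get_calibration('wrist');print(c);R=cv2.Rodrigues(c['rvec'])[0];print(-R.T@c['tvec'])
for n in('top','side'):
  c=get_calibration(n);print(-cv2.Rodrigues(c['rvec'])[0].T@c['tvec'])
# other objects on table
print(P('top',[[252,571,188]]))
E
```

```text
[ 613.08560028 -121.026104      6.20033673] [ 1.6 -2.3  0.1  1.8  2.5 -3.4 -2.9  0.7]
turntable [[294.96483809 145.84540937]] [[352.74511249 168.61882322]]
btn [ 676.86608149 -126.32234951   86.        ] 688.5528507363736
g0 [ 464.34690231 -108.67504223   89.9750125 ] 476.89444375856885
g.75 [ 514.42768785 -112.83368342  187.69206077] 526.6567061604419
hinge [ 613.08560028 -121.026104     75.        ] 624.9170113844717
{'fx': 309.70691628693146, 'fy': 309.70691628693146, 'cx': 318.57367178660854, 'cy': 203.03031709490045, 'rvec': array([-2.42152248, -1.57817981, -0.22592498]), 'tvec': array([-622.28542233,  -34.51720878,  391.26299897])}
[180.42231073 601.59451037 383.46988641]
[506.78179407  25.22817996 722.53082202]
[ 369.64511203 -443.41802846  515.08356361]
[[-114.51849885  428.55203679]]
```

The fit is good to about 4 mm: the hinge is at (613,-121), yaw is -0.083, and the turntable agrees. Next I'll move above the grip and take a close look.

```bash
cat >> h.py <<'E'
def go(target):
    o=get_obs();v=np.load('v.npy');R=o['eef_rot']
    d=R.T@(np.array(target)-o['eef_pos'])/10
    y=R[:,1];a=np.degrees(np.arctan2(y[1],y[0]));w=np.degrees(v[2])+90
    print('t',o['time'],'tcp',o['eef_pos'].round(1),'row',d.round(2),'turn',round((a-w+90)%180-90,2),'f',o['ft_force'].round(1),'w',o['grip_width'])
E
python3 -c "
from h import *
v=np.load('v.npy');t=U(v,grip(0));t[2]=230;go(t)"
```

```text
t 0.1 tcp [252.6 570.9 187.2] row [-46.87 -53.57  -4.2 ] turn -19.13 f [ 0.2  0.5 -0.1] w 86.83018056493134
```

```bash
python3 -m crank '[[0,0,-4.2,0],[-46.9,-53.6,-4.2,-19.1],[-46.9,-53.6,-4.2,-19.1],[-46.9,-53.6,-4.2,-19.1],[-46.9,-53.6,-4.2,-19.1],[-46.9,-53.6,-4.2,-19.1],[-46.9,-53.6,-4.2,-19.1],[-46.9,-53.6,-4.2,-19.1],[-46.9,-53.6,-4.2,-19.1],[-46.9,-53.6,-4.2,-19.1],[-46.9,-53.6,-4.2,-19.1],[-46.9,-53.6,-4.2,-19.1],[-46.9,-53.6,-4.2,-19.1],[-46.9,-53.6,-4.2,-19.1],[-46.9,-53.6,-4.2,-19.1],[-46.9,-53.6,-4.2,-19.1],[-46.9,-53.6,-4.2,-19.1],[-46.9,-53.6,-4.2,-19.1]]' 1
python3 - <<'E'
from h import *
v=np.load('v.npy');t=U(v,grip(0));t[2]=75;go(t)
c=get_calibration('wrist');im=get_image('wrist');cv2.imwrite('pics/w1.png',im[:,:,::-1])
K=np.array([[c['fx'],0,c['cx']],[0,c['fy'],c['cy']],[0,0,1]])
import pickle;pickle.dump(c,open('c1.pkl','wb'))
p=np.array([U(v,x) for x in([64,0,86],grip(0),[0,0,75],[20,165,74])])
print(cv2.fisheye.projectPoints(p.reshape(-1,1,3),c['rvec'],c['tvec'],K,np.zeros(4))[0].reshape(-1,2))
E
```

```text
time: 1.9
eef_pos: [463.7, -107.2, 229.5]
eef_rot: [[-0.997, 0.084, -0.002], [0.083, 0.997, 0.002], [0.002, 0.002, -1.0]]
ft_force: [0.4, 0.2, -0.8]
grip_width: 86.8
gripper_force: 0.0
t 1.9 tcp [ 463.7 -107.2  229.5] row [-0.12 -0.17 15.45] turn -0.04 f [ 0.4  0.2 -0.8] w 86.83539676713815
[[318.35219358 334.56762121]
 [318.30859673 186.28858532]
 [318.32989473 293.26974196]
 [433.56458396 300.20334671]]
```

View pics/w1.png

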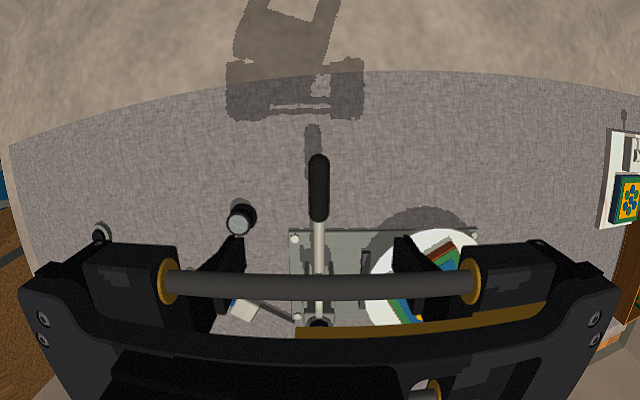

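The bar is at column 318.5 and the grip middle at about (318,187), which matches the prediction (318,186). The stamp at (240,218) is clear of the fingers. Next: descend and grip.

```bash
python3 -m crank '[[-0.1,-0.15,4],[-0.1,-0.15,8]]' 1 2>&1 | head -3; python3 -m crank '[[-0.1,-0.15,4,0],[-0.1,-0.15,8,0],[-0.1,-0.15,12,0],[-0.1,-0.15,14.5,0],[-0.1,-0.15,15.8,0],[-0.1,-0.15,15.8,0],[-0.1,-0.15,15.8,0]]' 1
python3 -m crank '[[0,0,0,0],[0,0,0,0],[0,0,0,0],[0,0,0,0],[0,0,0,0],[0,0,0,0],[0,0,0,0],[0,0,0,0]]' 0 15
```

```text
validation failed for argument at $[0]...
time: 2.65
eef_pos: [465.5, -108.6, 72.5]
eef_rot: [[-0.997, 0.081, -0.0], [0.081, 0.997, 0.0], [0.0, 0.0, -1.0]]
ft_force: [0.5, 0.8, 0.0]
grip_width: 86.9
gripper_force: 0.0
time: 3.45
eef_pos: [465.7, -110.1, 72.0]
eef_rot: [[-0.997, 0.083, -0.0], [0.083, 0.997, 0.0], [0.0, 0.0, -1.0]]
ft_force: [0.0, -0.3, 0.1]
grip_width: 30.8
gripper_force: 0.0
```

```bash
python3 -m crank '[[0,0,0,0],[0,0,0,0],[0,0,0,0],[0,0,0,0],[0,0,0,0]]' 0 15
python3 -m crank '[[-0.1,0,-0.74,0],[-0.22,0,-1.48,0],[-0.4,0,-2.2,0],[-0.6,0,-2.94,0],[-0.84,0,-3.64,0],[-1.11,0,-4.34,0],[-1.42,0,-5.0,0],[-1.76,0,-5.69,0],[-2.14,0,-6.33,0],[-2.55,0,-6.97,0],[-2.99,0,-7.57,0],[-3.45,0,-8.17,0],[-3.95,0,-8.72,0],[-4.47,0,-9.26,0],[-5.02,0,-9.77,0],[-5.02,0,-9.77,0],[-5.02,0,-9.77,0],[-5.02,0,-9.77,0]]' 0 15
python3 - <<'E'
from h import *
cv2.imwrite('pics/s1.png',get_image('side')[:,:,::-1])
v=np.load('v.npy')
for q in(.44,.66,.75):print(q,P('side',[U(v,grip(q))]))
E
```

```text
time: 3.95
eef_pos: [465.7, -110.1, 72.0]
eef_rot: [[-0.997, 0.083, -0.0], [0.083, 0.997, 0.0], [0.0, 0.0, -1.0]]
ft_force: [0.4, -0.6, -0.2]
grip_width: 1.0
gripper_force: 0.0
time: 5.75
eef_pos: [515.2, -114.0, 169.4]
eef_rot: [[-0.997, 0.083, -0.001], [0.083, 0.997, 0.0], [0.001, 0.0, -1.0]]
ft_force: [-1.1, -0.7, 0.3]
grip_width: 0.4
gripper_force: 0.0
0.44 [[292.3368343  223.90285853]]
0.66 [[308.40984681 204.14429366]]
0.75 [[316.5407626  196.36442116]]
```

View pics/s1.png

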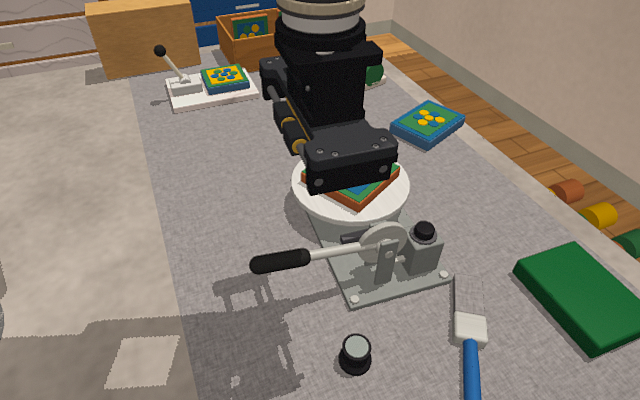

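The grasp missed: the lever is still home and the fingers closed on nothing. I need to see why, so I'll project the TCP into the side view and look again.

```bash
python3 - <<'E'
from h import *
o=get_obs();print(o['eef_pos'],o['q'],o['grip_width'])
p=o['eef_pos'];R=o['eef_rot']
for d in(0,-19,-70,-150):print(d,P('side',[p+R[:,2]*d, p+R[:,2]*d+R[:,1]*58]),P('top',[p+R[:,2]*d]))
cv2.imwrite('pics/t1.png',get_image('top')[:,:,::-1])
c=get_calibration('wrist');print(-cv2.Rodrigues(c['rvec'])[0].T@c['tvec'])
E
```

```text
[ 515.16827419 -114.03960345  169.39567242] [-4.29780967e-01  4.22346787e-01  1.69541072e+00 -4.28944462e-05
  1.02501108e+00 -1.91706894e+00] 0.5396499639946275
0 [[317.37592197 208.47773517]
 [302.81453653 178.07744274]] [[400.3701352  220.18873377]]
-19 [[317.58434297 196.39710387]
 [302.65178614 166.18627147]] [[403.73122948 219.93654708]]
-70 [[318.20240771 160.57244079]
 [302.17292996 131.19919042]] [[414.04640311 219.16258799]]
-150 [[319.38789427  91.85851165]
 [301.26995321  65.22422339]] [[435.41832692 217.55902848]]
[ 436.59541403 -108.97025299  365.77107838]
```

View pics/t1.png

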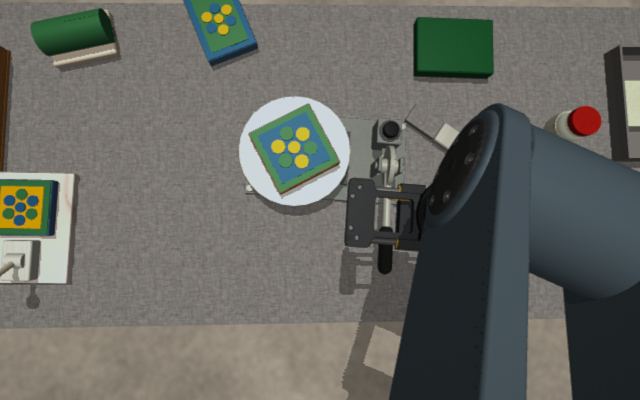

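```bash
python3 - <<'E'
from h import *
c=get_calibration('wrist');im=get_image('wrist');cv2.imwrite('pics/w2.png',im[:,:,::-1])
K=np.array([[c['fx'],0,c['cx']],[0,c['fy'],c['cy']],[0,0,1]])
v=np.load('v.npy');o=get_obs();e=o['eef_pos'];R=o['eef_rot']
p=np.array([e,e-19*R[:,2],U(v,grip(0)),U(v,[64,0,86])])
print(cv2.fisheye.projectPoints(p.reshape(-1,1,3),c['rvec'],c['tvec'],K,np.zeros(4))[0].reshape(-1,2))
E
```

```text
[[320.53805103 232.33030253]
 [320.71427218 243.65698359]
 [321.4248447  144.99662711]
 [320.73469999 334.21989031]]
```

View pics/w2.png

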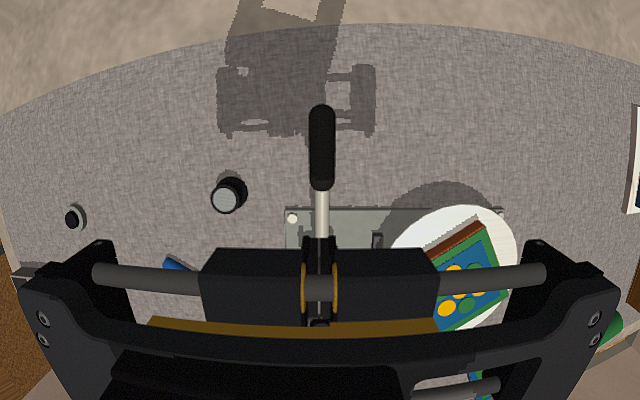

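Wrist view: the fingers are closed at column 320 over the bar, with tips near row 238, and the grip middle is at about (322,147). In the side view the gripper sits higher than its reported z. I'll check the wrist height using the base-plate bolts: (398,199) and (249,188) in top, (292,217) and (499,213) in wrist.

```bash
python3 - <<'E'
from h import *
import pickle
from scipy.optimize import least_squares
c=get_calibration('top');R=cv2.Rodrigues(c['rvec'])[0];C=-R.T@c['tvec']
def hit(p,z):
    d=R.T@np.array([(p[0]-c['cx'])/c['fx'],(p[1]-c['cy'])/c['fy'],1]);return C+d*(z-C[2])/d[2]
v=np.load('v.npy')
B=np.array([hit((398,199),9),hit((249,188),9),U(v,grip(0)),hit((585,0),0)])[:3];print(B, P('side',B))
for w,obs in((pickle.load(open('c1.pkl','rb')),[(295,238),(473,233),(318,187)]),(get_calibration('wrist'),[(292,217),(499,213),(322,147)])):
    K=np.array([[w['fx'],0,w['cx']],[0,w['fy'],w['cy']],[0,0,1]]);Rw=cv2.Rodrigues(w['rvec'])[0]
    pr=lambda s:cv2.fisheye.projectPoints(B.reshape(-1,1,3),w['rvec'],w['tvec']-Rw@np.array(s,float),K,np.zeros(4))[0].reshape(-1,2)
    print((pr([0,0,0])-obs).round(1));r=least_squares(lambda s:(pr(s)-obs).ravel(),[0,0,0.]);print('camera shift',r.x.round(1),r.fun.round(1))
E
python3 -c "
import cv2;im=cv2.imread('pics/s1.png')[90:290,220:460];cv2.imwrite('pics/s1c.png',cv2.resize(im,(720,600),interpolation=2))"
```

```text
[[ 557.7018537  -151.09273749    9.        ]
 [ 580.67240109  130.01912281    9.        ]
 [ 464.34690231 -108.67504223   89.9750125 ]] [[354.76784521 300.82450571]
 [296.91441662 177.17816088]
 [278.05719297 261.74685477]]
[[-0.4  0. ]
 [ 0.6  1.8]
 [ 0.3 -0.7]]
camera shift [-0.8  0.   3.4] [-0.1 -0.4 -0.4  1.5  0.4 -0.8]
[[ 0.4  0.7]
 [ 0.7  2.8]
 [-0.5 -2.1]]
camera shift [-1.  -0.2  4.7] [ 1.   0.1 -0.9  2.3 -0.2 -1.6]
```

View pics/s1c.png

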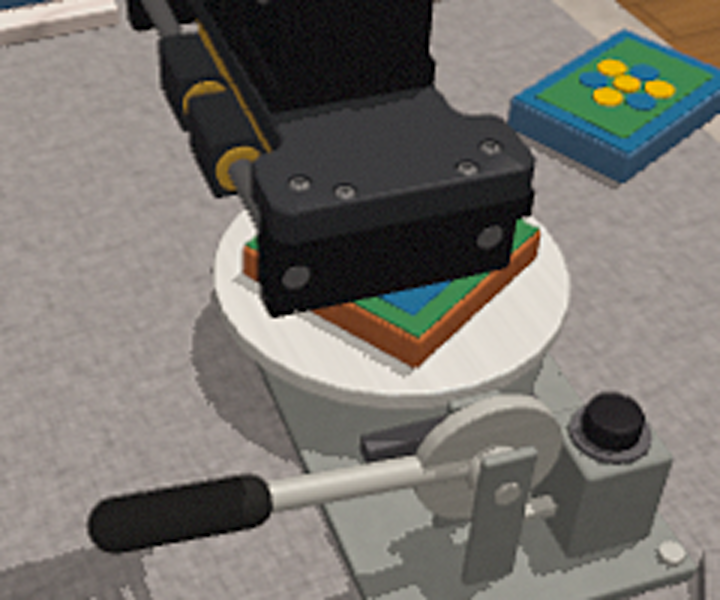

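The camera pose is right to about 5 mm. But the finger gap in the wrist view (about 150 px for 87 mm) puts the tips roughly 176 mm from the camera, when the reported TCP would be 210 mm away. The fingers therefore end about 30 mm short of the reported TCP, and they closed just above the bar. I'll check this numerically.

```bash
python3 - <<'E'
from h import *
import pickle
w=pickle.load(open('c1.pkl','rb'));Rw=cv2.Rodrigues(w['rvec'])[0];C=-Rw.T@w['tvec']
K=np.array([[w['fx'],0,w['cx']],[0,w['fy'],w['cy']],[0,0,1]])
n=cv2.fisheye.undistortPoints(np.array([[[244.,238]],[[394.,238]]]),K,np.zeros(4)).reshape(-1,2)
s=86.8/abs(n[1,0]-n[0,0])
for q in n: print('tip edge',Rw.T@(np.r_[q,1]*s)+C)
print('reported 463.7,-107.2,229.5')
v=np.load('v.npy');t=U(v,grip(0));t[2]=110;go(t)
E
python3 -c "
import cv2;im=cv2.imread('pics/w1.png')[200:350,200:440];cv2.imwrite('pics/w1c.png',cv2.resize(im,(800,500),interpolation=2))"
```

```text
tip edge [ 450.23274091 -150.76498038  263.75895846]
tip edge [457.4206809  -64.26321519 263.89395807]
reported 463.7,-107.2,229.5
t 5.9 tcp [ 515.3 -114.1  169.5] row [5.12 0.11 5.95] turn -0.04 f [-0.1 -0.4 -0. ] w 0.3758440494272127
```

View pics/w1c.png

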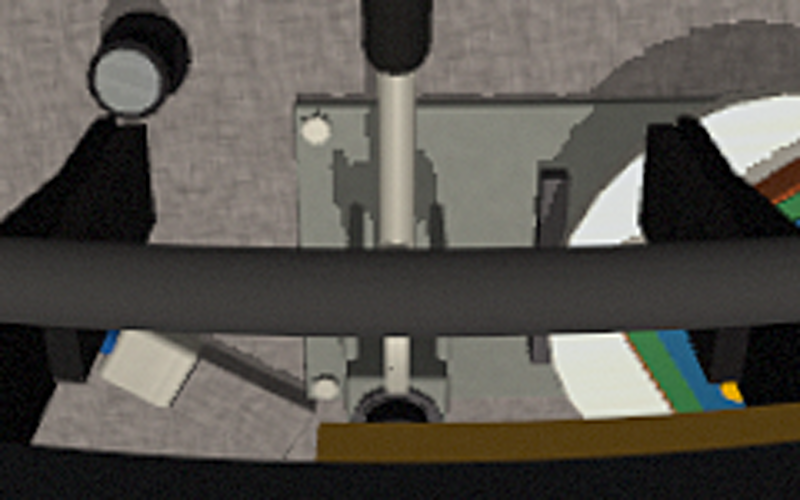

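The tips measure at (454–464, -107, 264) against a reported z of 229.5, so the true fingertips are 34 mm higher than reported and x and y are fine. I'll re-grasp with a reported z of about 40, which is safe with either height.

```bash
python3 -m crank '[[2,0.1,0,0],[5.1,0.1,2,0],[5.1,0.1,2,0],[5.1,0.1,2,0],[5.1,0.1,2,0],[5.1,0.1,2,0],[5.1,0.1,2,0],[5.1,0.1,2,0],[5.1,0.1,2,0],[5.1,0.1,2,0],[5.1,0.1,2,0],[5.1,0.1,2,0],[5.1,0.1,2,0],[5.1,0.1,2,0]]' 1
python3 -m crank '[[0,0,3,0],[0,0,6,0],[0,0,8,0],[0,0,9.5,0],[0,0,10.8,0],[0,0,10.8,0],[0,0,10.8,0]]' 1
python3 -m crank '[[0,0,0,0],[0,0,0,0],[0,0,0,0],[0,0,0,0],[0,0,0,0],[0,0,0,0],[0,0,0,0],[0,0,0,0],[0,0,0,0],[0,0,0,0],[0,0,0,0],[0,0,0,0],[0,0,0,0]]' 0 15
```

```text
time: 7.3
eef_pos: [465.0, -109.0, 149.8]
eef_rot: [[-0.997, 0.083, -0.0], [0.083, 0.997, -0.0], [0.0, -0.0, -1.0]]
ft_force: [0.6, -0.1, 0.6]
grip_width: 86.7
gripper_force: 0.0
time: 8.0
eef_pos: [465.1, -109.1, 41.8]
eef_rot: [[-0.997, 0.083, -0.0], [0.083, 0.997, 0.0], [0.0, 0.0, -1.0]]
ft_force: [-0.8, 0.1, -0.7]
grip_width: 87.2
gripper_force: 0.0
time: 9.3
eef_pos: [465.0, -107.1, 41.7]
eef_rot: [[-0.996, 0.085, 0.0], [0.085, 0.996, 0.003], [0.0, 0.003, -1.0]]
ft_force: [2.6, 7.4, 1.4]
grip_width: 23.8
gripper_force: 15.0
```

The bar is gripped at 23.8 mm. I'll lift it along the arc, with a 1.5 mm sideways correction.

```bash
python3 -m crank '[[-0.1,0.1,-0.74,0],[-0.22,0.15,-1.48,0],[-0.4,0.15,-2.2,0],[-0.6,0.15,-2.94,0],[-0.84,0.15,-3.64,0],[-1.11,0.15,-4.34,0],[-1.42,0.15,-5.0,0],[-1.76,0.15,-5.69,0]]'
python3 -m crank '[[-0.38,0,-0.64,0],[-0.79,0,-1.28,0],[-1.23,0,-1.88,0],[-1.69,0,-2.48,0],[-2.19,0,-3.03,0],[-2.71,0,-3.57,0],[-3.26,0,-4.08,0],[-3.26,0,-4.08,0],[-3.26,0,-4.08,0]]'
```

```text
time: 10.1
eef_pos: [482.2, -108.5, 99.0]
eef_rot: [[-0.997, 0.083, -0.001], [0.083, 0.997, 0.001], [0.001, 0.001, -1.0]]
ft_force: [0.6, 3.8, -3.2]
grip_width: 23.5
gripper_force: 15.0
time: 11.0
eef_pos: [515.8, -111.4, 140.2]
eef_rot: [[-0.997, 0.083, 0.001], [0.083, 0.997, 0.0], [-0.001, 0.0, -1.0]]
ft_force: [-1.7, 5.4, -0.6]
grip_width: 23.5
gripper_force: 15.0
```

```bash
python3 -m crank '[[0,0,0,0],[0,0,0,0],[0,0,0,0],[0,0,0,0],[0,0,0,0],[0,0,0,0],[0,0,0,0],[0,0,0,0],[0,0,-2,0],[0,0,-5,0],[0,0,-9,0],[0,0,-10,0],[0,0,-10,0]]' 0.8
python3 - <<'E'
from h import *
v=np.load('v.npy')
im=get_image('side');print([P('side',[U(v,grip(q))]).round() for q in(.44,.66)])
cv2.imwrite('pics/s2.png',cv2.resize(im[80:300,200:480,::-1],(760,597),interpolation=2))
t=U(v,[64,0,86]);t[2]=86-34+25;go(t)
E
```

```text
time: 12.3
eef_pos: [516.4, -112.2, 241.3]
eef_rot: [[-0.997, 0.083, 0.004], [0.083, 0.997, -0.002], [-0.004, -0.002, -1.0]]
ft_force: [0.9, 0.0, -0.4]
grip_width: 69.2
gripper_force: 0.0
[array([[292., 224.]]), array([[308., 204.]])]
t 12.35 tcp [ 515.1 -111.6  239.6] row [-16.23  -0.11  16.27] turn -0.03 f [ 0.4 -0.4 -1. ] w 69.51942413503605
```

View pics/s2.png

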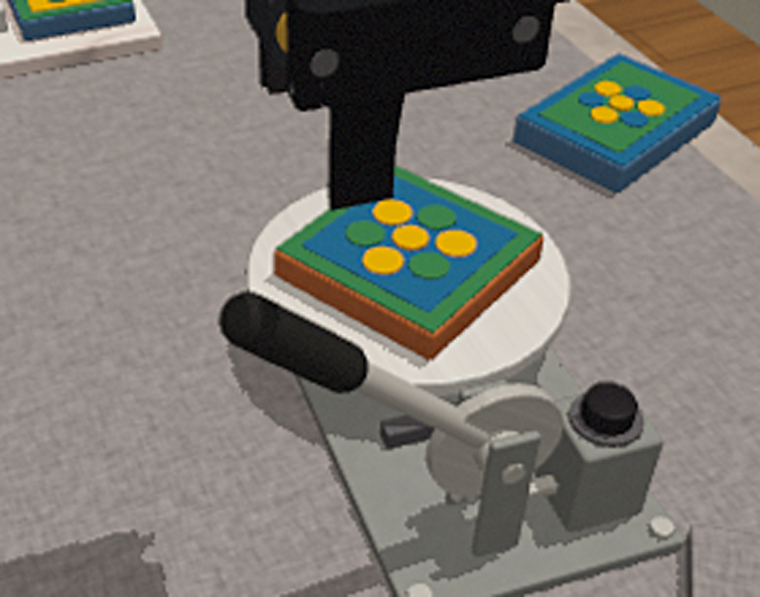

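The lever's grip middle is at full-image (308,205), matching the third-notch prediction (308,204), so the ratchet holds it. Next I'll triangulate the button on its own.

```bash
python3 - <<'E'
from h import *
from scipy.optimize import least_squares
# button top in crop (608,398) -> side px
s=np.array([200+608*280/760,80+398*220/597]);print(s)
r=least_squares(lambda p:np.r_[(P('top',[p])-[391,128.5]).ravel(),(P('side',[p])-s).ravel()],[677,-126,86.]);print(r.x,r.fun.round(1))
r=least_squares(lambda p:np.r_[(P('top',[[*p,86]])-[391,128.5]).ravel(),(P('side',[[*p,86]])-s).ravel()],[677,-126.]);print(r.x,r.fun.round(1))
E
python3 -m crank '[[0,0,0,0],[-5,-0.1,0,0],[-10,-0.1,0,0],[-15,-0.1,0,0],[-15.9,-0.1,0,0],[-15.9,-0.1,4,0],[-15.9,-0.1,4,0],[-15.9,-0.1,4,0],[-15.9,-0.1,4,0],[-15.9,-0.1,4,0],[-15.9,-0.1,4,0],[-15.9,-0.1,4,0]]' 0 10
```

```text
[424.         226.66666667]
[ 673.6409042  -123.61505111   84.6570793 ] [-0.1  0.2  0.2 -0. ]
[ 673.10399274 -123.92622178] [ 0.3  0.4  0.2 -0.5]
time: 13.55
eef_pos: [673.8, -126.1, 200.7]
eef_rot: [[-0.997, 0.083, 0.002], [0.083, 0.997, -0.001], [-0.002, -0.001, -1.0]]
ft_force: [-0.0, -0.2, -0.5]
grip_width: 0.6
gripper_force: 0.0
```

```bash
python3 -m crank '[[0,0.2,4,0],[0,0.2,8,0],[0,0.2,11,0],[0,0.2,13,0],[0,0.2,14,0],[0,0.2,14,0],[0,0.2,14,0]]'
python3 -m crank '[[0,0,0.3,0],[0,0,0.6,0],[0,0,0.8,0],[0,0,0.8,0]]'
python3 -m crank '[[0,0,0.2,0],[0,0,0.4,0],[0,0,0.4,0]]'
```

```text
time: 14.25
eef_pos: [674.7, -124.3, 60.6]
eef_rot: [[-0.997, 0.083, 0.002], [0.083, 0.997, -0.001], [-0.002, -0.001, -1.0]]
ft_force: [-0.1, 0.3, 0.2]
grip_width: 0.5
gripper_force: 0.0
time: 14.65
eef_pos: [674.0, -124.1, 51.8]
eef_rot: [[-0.997, 0.083, 0.001], [0.083, 0.997, -0.0], [-0.001, -0.0, -1.0]]
ft_force: [0.3, -0.4, 1.1]
grip_width: 0.6
gripper_force: 0.3
time: 14.95
eef_pos: [674.0, -124.0, 47.8]
eef_rot: [[-0.997, 0.083, 0.001], [0.083, 0.997, -0.0], [-0.001, -0.0, -1.0]]
ft_force: [-1.0, 0.6, 2.6]
grip_width: 0.4
gripper_force: 1.6
```

Contact with the button is at about 51–52. I'll press in small steps until it bottoms out.

```bash
python3 -m crank '[[0,0,0.2,0],[0,0,0.3,0],[0,0,0.3,0]]' | egrep 'pos|ft_'
python3 -m crank '[[0,0,0.2,0],[0,0,0.2,0]]' | egrep 'pos|ft_'
python3 -m crank '[[0,0,0.2,0],[0,0,0.2,0]]' | egrep 'pos|ft_'
```

```text
eef_pos: [674.0, -124.1, 44.6]
ft_force: [-0.1, 0.1, 4.9]
eef_pos: [674.2, -124.1, 43.7]
ft_force: [-0.6, 1.1, 9.1]
eef_pos: [674.4, -124.1, 43.5]
ft_force: [-2.6, 1.1, 15.4]
```

The button has bottomed out at 15 N. I'll hold briefly, retract and check.

```bash
python3 -m crank '[[0,0,0,0],[0,0,0,0],[0,0,0,0],[0,0,0,0],[0,0,0,0],[0,0,-1,0],[0,0,-3,0],[0,0,-7,0],[0,0,-11,0],[0,0,-15,0],[0,0,-15,0],[0,0,-15,0],[0,0,-15,0],[0,0,-15,0]]'
python3 - <<'E'
from h import *
im=get_image('side');cv2.imwrite('pics/s3.png',im[:,:,::-1])
E
```

```text
time: 17.05
eef_pos: [672.2, -123.5, 188.0]
eef_rot: [[-0.997, 0.083, -0.004], [0.083, 0.997, 0.002], [0.005, 0.001, -1.0]]
ft_force: [-0.1, 0.8, 0.9]
grip_width: 0.3
gripper_force: 0.0
```

View pics/s3.png

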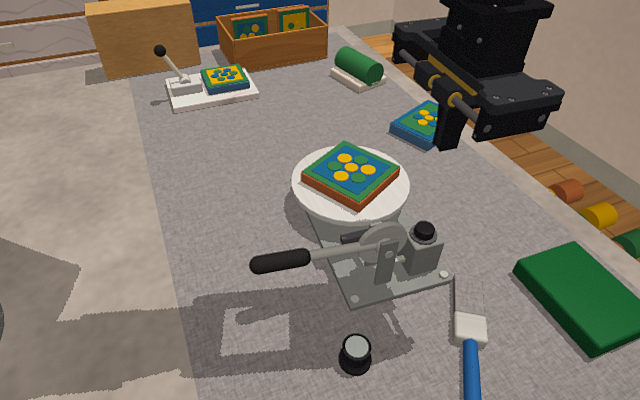

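The lever is back home with its grip at (281,261), the button is back up at (425,231), nothing else has moved, and the gripper is clear.

```bash
python3 -c "
from station import ticket;print(ticket.sign_off())"
```

```text
the job is handed in; nothing more can be done
None
```

I lifted the brake lever past its third notch and let go, and the ratchet held it there; I then pressed the release button right down and the lever dropped back home, after a first grasp that closed on nothing just above the bar; I handed the job in at about 17 s, with the gripper clear and nothing else moved.

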